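Open the double-latched instrument case

ROBOT

A 6-joint arm with a two-finger parallel gripper is mounted at the origin on a cart in front of the work surface, level with it; the furniture and walls round the work are solid. World frame = base frame: x ahead of the robot, y to its left, z up, the work surface at z = 0. Lengths are in m, angles in rad, forces in N, time in s.
With the tool pointing down it reaches from about 0.225 to 0.875 m from the base axis. Payload 3.4 kg.
Tool frame: the origin (TCP) lies at the very end of the fingers, on their centre line; the grasp point (between the pads) lies 19 mm behind it (manip.tcp_to_grasp is the distance from the TCP to the grasp point, in m); z points along the fingers, y is the line along which they close (so a half turn about z gives the same grasp; the last joint's range is limited). The gripper opens to 85 mm and grips with 20 to 120 N. Pads are 22 mm wide; open, the fingers measure 114 mm over their backs; the gripper's body (76 mm by 85 mm) begins 54 mm behind the grasp point. The pads swing forward as they close: fully open they stand 13 mm farther back than shut.
Start: joints at [1.001, 0.276, 1.505, -0, 1.361, -0.121], TCP at [0.25, 0.518, 0.231] pointing down, gripper open.
Joint ranges: [-2.89, 2.89], [-0.75, 2.08], [0.22, 2.7], [-1.18, 4.32], [0.11, 2.71], [-2.7, 2.7]. Speed limits (rad/s): [2.57, 2.57, 3.14, 3.14, 3.14, 3.14].

INTERFACE

Orientations are given as a unit quaternion [w, x, y, z].
In Python, from rig import manip, eyes, job gives the robot as it stands.
- The arm moves only by the tool drive_tool, never from a script. Its argument "rows" is a list of rows, each a list of 3 entries, a list of its own where there are three numbers: the turn, a rotation vector about the world's x, y, z in rad, then the shift along the world's x, y, z in cm, then the finger opening in cm, from 0 to 8.54. A call has 1 to 8 rows; each row shifts and turns the commanded pose from where the row before left it; what a row does not reach is not made up. A row lasts 1/8 s, in which the tool goes at most 62.5 mm and 10.7 degrees, less where a joint would pass 70% of its speed; a pose out of reach is approached as far as the arm can. A call is refused whole if a number of a shift passes 6.25 or a number of a turn 0.188, either way. A call with a gripper value outside its range is refused whole. The fingers move at their own pace and stop on an object; "force" is the grip in N (left out, the last holds). Time passes only in rows, so rows that do not move let the fingers close. It gives the time, the measured TCP pose, the force, the opening and the grip force at its end, in the units of the state.
- manip.get_state(): the state, without advancing time (a new reading comes with each control period).
- eyes.get_image(name): name is "side" or "top" or "wrist"; returns the picture (384x512x3 uint8, red, green, blue); there is no depth.
- eyes.get_calibration(name): a dict with "camera_matrix" (3x3 intrinsics, pixels), "view" (4x4, takes a point from world to camera coordinates). Camera axes: x right, y up, looking along -z (the intrinsics and any distortion apply to the point x, -y, -z); pixel columns grow to the right and rows downward; lengths in m; the calibration is good to about 2 mm. A picture is of the moment at which its call begins: read the wrist's pose just before it. get_calibration takes no time and is no camera call; for the wrist camera it gives the pose at the moment of the call.
- job.sign_off(): hands the job in; it is judged then, once.
The state is a dict: "clock": time; "qpos": joint angles; "qd": joint speeds; "effort": joint torques, N m; "position": TCP position; "ee_rot": TCP orientation; "contact_force": force on the tool from outside, world axes, zero at the start; "moment": the same for the moment, N m; "width": finger opening in m; "gripper_force": force on a finger pad.
Only numpy, scipy, OpenCV 4.12 (cv2) and the standard library are available. Lean on these libraries where they do the work, as an engineer would, in place of code of your own. Each camera call takes 0.05 s, during which the arm holds its last target. There are 200 camera calls.

TASK

Open the grey instrument case: draw the barrel bolt at its front fully back, lift the lid by its handle just until the hidden safety catch stops it, then feel under the front lip of the lid for the catch's tab, push it gently to the left until the lid is free, and swing the lid well open, to at least 60 degrees, and leave it standing so. Never force the catch, the case or a lid that is still caught, and leave the small things lying round the case alone.

Things in the scene. Friction and masses are not known exactly. Their poses are not given: they have to be found in the camera images.
- case: Fixed grey instrument case, 170 mm deep (x), 310 wide (y); body 70 mm high, lid adds 30. Origin: centre of its underside on the worktop; x points from the front face (x = -85 mm) to the hinge (x = +85, z = 70), y to the left seen from the front, z up. Turned by up to 0.2 rad. It also carries the catch, so force on the catch counts as force on the case: keep it below 20 N.
- lip_middle (a point): Point on the case's front face, at its rim (case x = -85, y = 0, z = 70 mm); axes as the case. The lid's lip overhangs the face by 14 mm (x -99 to -85), underside at z = 84 shut, about 17 mm higher when the catch holds the lid. From y = -155 to +45 only the catch's tab stands under it: room for a fingertip tilted 15 to 30 degrees, tip towards the case.
- catch (a joint): Hidden safety catch, rad: 0 hooked, hard stop 0.34. Its upright dark steel tab under the lip spans case x -111 to -93, z 60 to 81 mm, 5 mm thick in y; its middle lies anywhere in y = -20 to +20 mm, unmeasured. Pushed left (+y) against about 5 N friction, it frees the lid from about 0.22 (9 mm at the tab; 14 mm to the stop) and stays where left. Blocked while the lid is below 0.07.
- hinge_strip: Steel strip fixed to the back of the case that carries the hinged lid. Its origin and axes are those of the case (same point). The hinge line runs along y at x = +85, z = 70 mm.
- lid (a joint): Opening angle of the lid, rad: 0 shut, at most 1.5. The bolt holds it shut; then the hooked catch stops it at about 0.11. Stiff hinge: the lid stays at any angle, and lifting it at the handle takes about 5 to 12 N. Pulling harder on the caught lid loads the catch: keep that load below 20 N.
- lid_handle (a point): Middle of the round bar of the black bridge handle on the lid: 11 mm thick, along y, 84 mm long between its posts; its axis 36 mm above the lid's top and, when shut, 32 mm behind the front face, 138 mm in front of the hinge line and 66 mm above it. The bar can turn in a pinching gripper, so a tool pointing down can follow the lid. Axes turn with the lid.
- bolt_plate: Steel plate fixed to the left part of the case's front that carries the barrel bolt. Its origin and axes are those of the case (same point).
- bolt (a joint): Travel of the barrel bolt, m: it slides to the left (+y of the case) from 0 (fully in) to 0.036 (stop), with about 4 N of friction. It starts between 0 and 0.008, and is clear of the eye on the lid from 0.027.
- bolt_knob (a point): Top centre of the bolt's upright round knob, 12 mm thick and 34 mm tall above the bolt, 34 mm in front of the case's face; top at z = 112 mm. It moves with the bolt. The lid's steel eye, through which the bolt passes, stands about 28 mm to the right of it, its top at z = 89 mm.
- screwdriver: Bystander: screwdriver with orange handle, 144 mm long, lying left of the case. Leave alone.
- hex_key: Bystander: angled hex key, 97 mm, lying in front of the case. Leave alone.
- bushing_1: Bystander: steel flanged bushing, 28 mm across, 22 mm high, left of the case. Leave alone.
- ring_gauge_3: Bystander: flat dark ring, 42 mm across, 9 mm high, right of the case. Leave alone.

How it is judged:
By the outcome, as a careful person would: the job done as asked, in the order asked, and still so for the second after the job is handed in, with the robot touching nothing.
It also fails if it takes over 72 s, if anything falls off the work surface, if the arm or the gripper's body presses on something with over 40 N, if the wrist force passes 120 N, or if a joint passes its speed limit or range.

## Working session

There is one attempt and no reset: what is moved stays moved. The work goes in short steps, Python scripts to look and compute and a tool call to move; the robot and the scene stay as the last step left them, time stands still between calls to the robot, and variables do not carry over. Pictures are saved under pics/ and viewed, at most 10 in all, crops included, and the job is handed in when it is done.

Besides the shell and the picture viewer there is one more tool, called after "Request:" by a JSON object that holds its "name" and its "arguments", one argument or row to a line. drive_tool: Moves the arm, as the interface text tells. Its arguments: {"type":"object","properties":{"rows":{"type":"array"},"force":{"type":"number"}},"required":["rows"]}

```bash
mkdir -p pics; ls; python3 - <<'E'
from rig import manip, eyes, job
import cv2,numpy as np
ims=[eyes.get_image(n) for n in("top","side")]
for n,i in zip(("top","side"),ims): cv2.imwrite(f"pics/{n}0.png",i[:,:,::-1])
for n in("top","side","wrist"):
    c=eyes.get_calibration(n);print(n,np.round(c["camera_matrix"],1).tolist(),np.round(c["view"],4).tolist(),[k for k in c])
print(manip.get_state(), manip.tcp_to_grasp)
E
```

```text
pics
top [[443.1, 0.0, 252.9], [0.0, 443.1, 191.0], [0.0, 0.0, 1.0]] [[0.0258, -0.9994, 0.0217, 0.0886], [0.9947, 0.0279, 0.099, -0.5145], [-0.0995, 0.019, 0.9949, -1.1591], [0.0, 0.0, 0.0, 1.0]] ['camera_matrix', 'view']
side [[459.9, 0.0, 260.7], [0.0, 459.9, 188.6], [0.0, 0.0, 1.0]] [[0.6525, -0.7577, 0.011, -0.2479], [0.5002, 0.4415, 0.7449, -0.3819], [-0.5693, -0.4805, 0.6671, -0.7783], [0.0, 0.0, 0.0, 1.0]] ['camera_matrix', 'view']
wrist [[283.4, 0.0, 251.7], [0.0, 283.4, 190.1], [0.0, 0.0, 1.0]] [[0.4341, 0.9009, -0.0019, -0.574], [-0.8704, 0.4189, -0.2586, 0.0328], [-0.2322, 0.1139, 0.966, -0.3779], [0.0, 0.0, 0.0, 1.0]] ['camera_matrix', 'view']
{'clock': 0.1, 'qpos': array([ 1.00096992e+00,  2.76511325e-01,  1.50598943e+00,  9.86318477e-06,
        1.36072134e+00, -1.20980947e-01]), 'qd': array([ 0.00041395, -0.00065784, -0.00374712,  0.00154371, -0.0008722 ,
        0.00037414]), 'effort': array([ 8.94419463e-04, -4.17700016e+01, -2.46404189e+01, -8.44336705e-05,
        5.82860346e-03, -1.01673004e-05]), 'position': array([0.24924321, 0.51765016, 0.23054469]), 'ee_rot': array([-2.80383493e-04,  2.22544538e-01,  9.74922184e-01, -7.64971459e-04]), 'contact_force': array([-0.02325521, -1.04569207, -0.98614992]), 'moment': array([0.0158928 , 0.00559621, 0.01757403]), 'gripper_force': 0.0, 'width': 0.08537294182240818} 0.0187
```

View pics/top0.png

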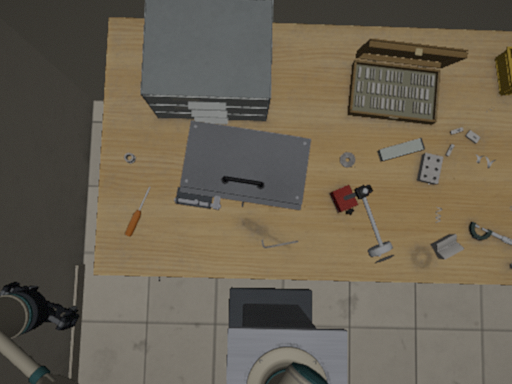

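View pics/side0.png

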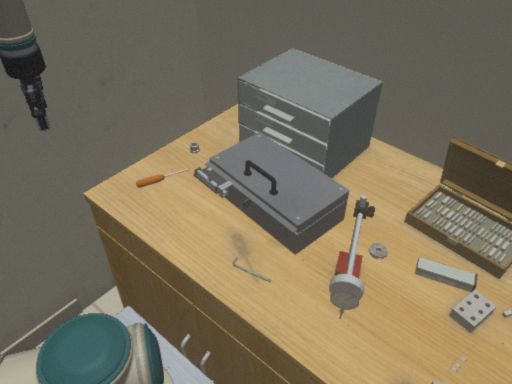

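The top view shows the case with its lid at pixels (182–311, 122–209) and the handle at (223–262, 180–186). The bolt plate is at about (180–220, 200), and a dark spot at (243, 204) is probably the catch tab. I'll enlarge both views.

```bash
python3 - <<'E'
import cv2,numpy as np
a=cv2.imread("pics/top0.png")[112:222,165:325];b=cv2.imread("pics/side0.png")[130:250,180:360]
a=cv2.resize(a,(800,550),interpolation=cv2.INTER_CUBIC)
b=cv2.resize(b,(800,533),interpolation=cv2.INTER_CUBIC)
cv2.imwrite("pics/topc.png",np.clip(a*1.6,0,255));cv2.imwrite("pics/sidec.png",np.clip(b*1.6,0,255))
E
cat > h.py <<'E'
import numpy as np
from rig import manip, eyes, job
from scipy.spatial.transform import Rotation as R
def ray(c,u,v):
    K,V=c["camera_matrix"],c["view"]
    d=np.linalg.solve(K,[u,v,1.]);d=np.array([d[0],-d[1],-d[2]])
    return -V[:3,:3].T@V[:3,3], V[:3,:3].T@d
def onz(c,u,v,z):
    o,d=ray(c,u,v);return o+d*(z-o[2])/d[2]
def px(c,p):
    q=c["view"][:3,:3]@np.asarray(p)+c["view"][:3,3];q=c["camera_matrix"]@[q[0],-q[1],-q[2]];return q[:2]/q[2]
E
```

```text
[ WARN:0@0.075] global loadsave.cpp:1063 imwrite_ Unsupported depth image for selected encoder is fallbacked to CV_8U.
```

View pics/topc.png

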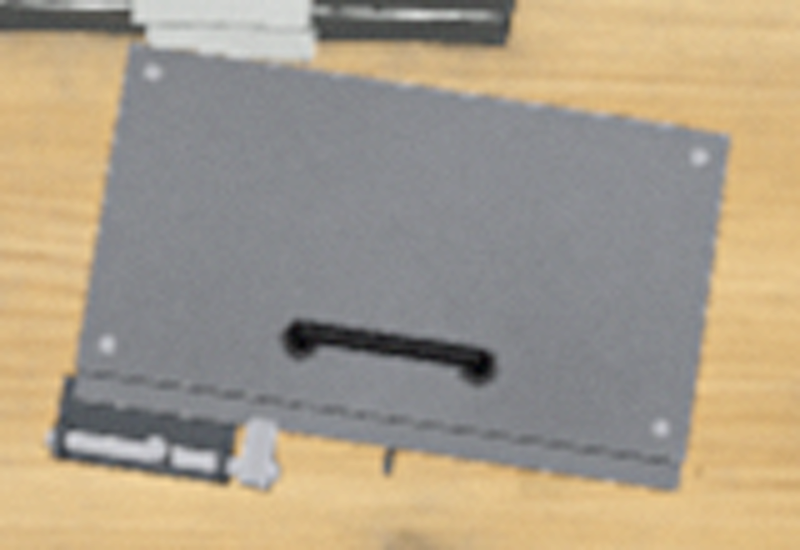

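View pics/sidec.png

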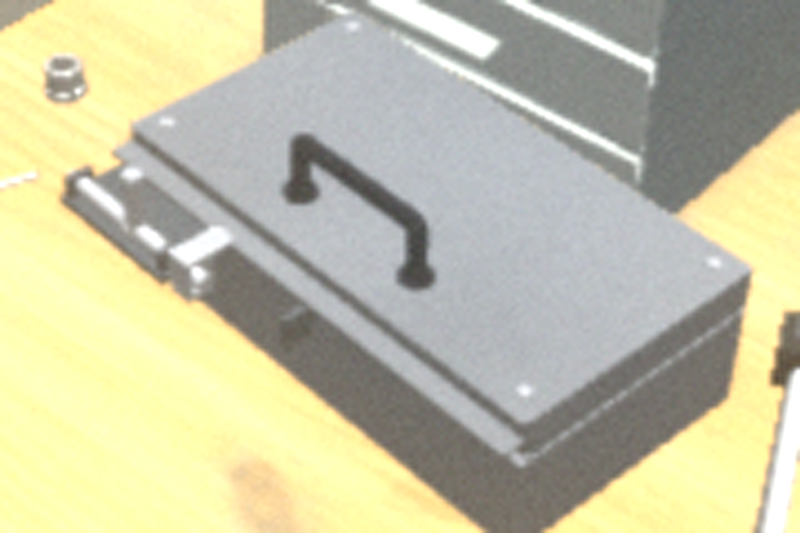

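Enlarged, the top view shows the four lid corners at crop (130,45), (730,135), (678,488) and (78,400), the handle posts at (298,338) and (480,365), the tab at (390,460) and the eye at (260,455). I'll compute the case frame and project the expected knob.

```bash
python3 - <<'E'
from h import *
c=eyes.get_calibration("top");s=eyes.get_calibration("side")
P=lambda u,v:(165+u/5-.4,112+v/5-.4)
BL=onz(c,*P(130,45),.1);BR=onz(c,*P(730,135),.1);
FR=onz(c,*P(678,488),.084+.003);FLh=onz(c,*P(300,328),.136);FRh=onz(c,*P(478,355),.136)
scr=[onz(c,*P(*q),.1) for q in((152,72),(699,157),(107,344),(661,428))]
print("BL,BR",BL,BR,np.linalg.norm(BL-BR)); d=BL-BR;y1=np.arctan2(-d[0],d[1]);print("yaw back",y1)
for a,b in((0,1),(2,3)):
    d=scr[a]-scr[b];print("yaw scr",np.arctan2(-d[0],d[1]),np.linalg.norm(d))
d=FLh-FRh;print("yaw h",np.arctan2(-d[0],d[1]),np.linalg.norm(d))
yaw=y1;Rz=R.from_euler('z',yaw).as_matrix()
hm=(FLh+FRh)/2
o1=(BL+BR)/2-Rz@[.085,0,.1];o2=hm-Rz@[-.053,0,.136];o3=np.mean(scr,0);o4=FR-Rz@[-.099,-.155,.087]
print(o1,o2,o3,o4,"scr d",np.linalg.norm(scr[0]-scr[2]))
o=(o1+o2)/2;o[2]=0
for n,p in dict(tab=[-.102,0,.081],FL=[-.099,.155,.087],eye=[-.1,.06,.089]).items():
    print(n,px(c,o+Rz@p),px(s,o+Rz@p))
t=onz(c,*P(390,470),.081);print("tab case",Rz.T@(t-o))
e=onz(c,*P(260,440),.089);print("eye case",Rz.T@(e-o))
for z in(.078,.112):
  for u,v in((168,450),(60,440),(215,460),(268,480)):
    print(z,(u,v),Rz.T@(onz(c,*P(u,v),z)-o))
E
```

```text
BL,BR [0.67914351 0.26630944 0.1       ] [ 0.64212069 -0.03898249  0.1       ] 0.30752862806720044
yaw back -0.12068093694938961
yaw scr -0.12612593324259275 0.2802652147911151
yaw scr -0.12321339727904165 0.2801167465908382
yaw h -0.12313850323252071 0.08724039650353843
[5.76250315e-01 1.23896474e-01 8.32667268e-17] [5.79781705e-01 1.24364603e-01 1.11022302e-16] [0.57854738 0.12417377 0.1       ] [ 5.79877835e-01  1.25026112e-01 -2.77555756e-17] scr d 0.1402141457191961
tab [239.65310298 202.25479377] [243.65620028 198.52516048]
FL [178.96311419 191.84841959] [203.79680449 164.4012987 ]
eye [216.16113418 197.72619521] [227.70212499 182.75401601]
tab case [-0.10929967 -0.00864692  0.081     ]
eye case [-0.10451076  0.05818077  0.089     ]
0.078 (168, 450) [-0.11565361  0.10428382  0.078     ]
0.078 (60, 440) [-0.11869841  0.15912456  0.078     ]
0.078 (215, 460) [-0.11716519  0.07994887  0.078     ]
0.078 (268, 480) [-0.12324924  0.0518255   0.078     ]
0.112 (168, 450) [-0.11767784  0.10048214  0.112     ]
0.112 (60, 440) [-0.12063055  0.15366417  0.112     ]
0.112 (215, 460) [-0.1191437   0.07688323  0.112     ]
0.112 (268, 480) [-0.12504373  0.04961048  0.112     ]
```

Request:
{"name": "drive_tool", "arguments": {
  "rows": [
    [[0,0,0.041],[2.6,-3.5,0],4],
    [[0,0,0.041],[2.6,-3.5,0],4],
    [[0,0,0.041],[2.6,-3.5,0],4],
    [[0,0,0.041],[2.6,-3.5,0],4],
    [[0,0,0.041],[2.6,-3.5,0],4],
    [[0,0,0.041],[2.6,-3.5,0],4],
    [[0,0,0.041],[2.6,-3.5,0],4],
    [[0,0,0.041],[2.6,-3.5,0],4]
  ],
  "force": 25
}}

```text
clock: 1.1
position: [0.458, 0.2368, 0.231]
ee_rot: [-0.0, 0.06, 0.998, -0.0]
contact_force: [1.1, 0.8, 0.3]
width: 0.0399
gripper_force: 0.0
```

```bash
python3 - <<'E'
from h import *
import cv2
c=eyes.get_calibration("wrist");i=eyes.get_image("wrist");cv2.imwrite("pics/w1.png",np.clip(i[:,:,::-1]*1.4,0,255).astype(np.uint8));np.savez("w1.npz",K=c["camera_matrix"],V=c["view"])
s=manip.get_state();print(s["position"],s["ee_rot"],s["width"],s["contact_force"])
t=eyes.get_calibration("top");sd=eyes.get_calibration("side")
A=[];b=[]
for cc,q in((t,(270,99)),(sd,(333,128))):
    o,d=ray(cc,*q);d/=np.linalg.norm(d);M=np.eye(3)-np.outer(d,d);A.append(M);b.append(M@o)
print("cabinet corner",np.linalg.solve(sum(A),sum(b)))
E
```

```text
[0.46156009 0.23253851 0.23093113] [ 0.00171919  0.060495    0.99816397 -0.00246766] 0.03983498656815213 [ 2.00762264 -2.78462505  0.73990421]
cabinet corner [0.71714316 0.06881256 0.18388132]
```

View pics/w1.png

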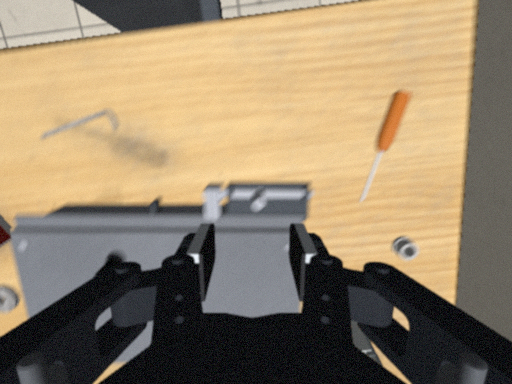

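The wrist view shows the bolt at row 193, columns 230–305. The upright knob runs from about (265,190) to (253,208), the eye is at (213,200) and the tab at (155,205). The cabinet top is at z ≈ 0.18, clear of the planned arc.

```bash
python3 - <<'E'
from h import *
import cv2
z=np.load("w1.npz");c=dict(camera_matrix=z["K"],view=z["V"])
o=np.array([.5785,.1245,0]);Rz=R.from_euler('z',-.123).as_matrix()
print("cam",-z["V"][:3,:3].T@z["V"][:3,3])
for n,q,h in(("knob",(254,206),.112),("knob",(257,201),.112),("knobbase",(264,190),.08),("eye",(213,187),.089),("tab",(155,208),.081),("tab",(155,203),.081)):
    w=onz(c,*q,h);print(n,w,Rz.T@(w-o))
for p in([-.119,.085,.112],[-.119,.085,.078],[-.053,.042,.136],[-.099,-.155,.084]):print(p,px(c,o+Rz@p))
i=cv2.imread("pics/w1.png")[170:240,130:330];cv2.imwrite("pics/w1c.png",cv2.resize(i,(800,280),interpolation=cv2.INTER_CUBIC))
E
```

```text
cam [0.39271833 0.24484557 0.37297227]
knob [0.47800106 0.23667841 0.112     ] [-0.11350285  0.09900068  0.112     ]
knob [0.47332136 0.24014033 0.112     ] [-0.11857195  0.10186229  0.112     ]
knobbase [0.47187256 0.24840923 0.08      ] [-0.12102431  0.10989097  0.08      ]
eye [0.45995718 0.1962883  0.089     ] [-0.12645494  0.05670191  0.089     ]
tab [0.47758661 0.12882094 0.081     ] [-0.10068113 -0.00809277  0.081     ]
tab [0.47200409 0.1299968  0.081     ] [-0.10636574 -0.00761072  0.081     ]
[-0.119, 0.085, 0.112] [239.48442326 200.51732936]
[-0.119, 0.085, 0.078] [240.81486029 191.25963985]
[-0.053, 0.042, 0.136] [193.25067242 274.97249167]
[-0.099, -0.155, 0.084] [ 17.64186097 209.92781689]
```

View pics/w1c.png

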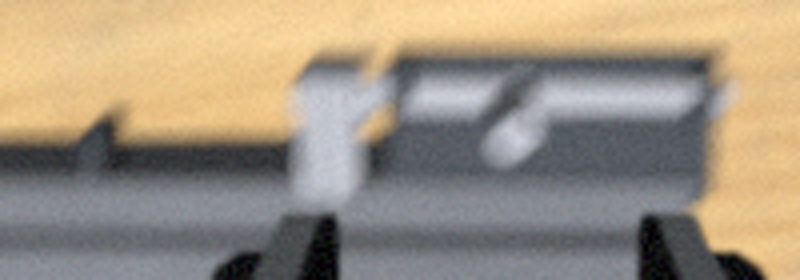

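Request:
{"name": "drive_tool", "arguments": {
  "rows": [
    [[0,0,0],[0.6,0.3,-2],3.2],
    [[0,0,0],[0.6,0.2,-2.5],3.2],
    [[0,0,0],[0.2,0,-2.5],3.2],
    [[0,0,0],[0,0,-1],3.2],
    [[0,0,0],[0,0,0],3.2],
    [[0,0,0],[0,0,0],3.2]
  ]
}}

```text
clock: 1.9
position: [0.472, 0.2434, 0.1522]
ee_rot: [0.001, 0.06, 0.998, 0.0]
contact_force: [-0.8, 1.4, 0.1]
width: 0.0319
gripper_force: 0.0
```

```bash
python3 - <<'E'
from h import *
import cv2
s=manip.get_state();print(s["position"],s["ee_rot"],s["width"],s["contact_force"],s["qd"])
c=eyes.get_calibration("wrist");i=eyes.get_image("wrist");cv2.imwrite("pics/w2.png",np.clip(i[:,:,::-1]*1.4,0,255).astype(np.uint8));np.savez("w2.npz",K=c["camera_matrix"],V=c["view"])
E
```

```text
[0.47201907 0.24339373 0.15224355] [7.95309849e-04 6.02919311e-02 9.98180397e-01 3.81680592e-04] 0.03185554345189485 [-0.7588451   1.40645472  0.05738077] [-0.00034635 -0.00666301 -0.0057632   0.00086146 -0.00018717  0.00192215]
```

View pics/w2.png

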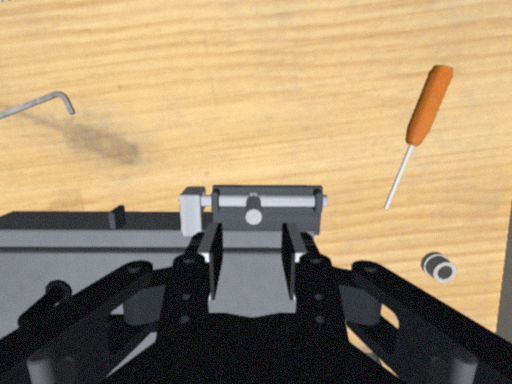

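The knob's top disc is clear at (254,217), almost midway between the fingers. The tab is at (117,216).

```bash
python3 - <<'E'
from h import *
z=np.load("w2.npz");c=dict(camera_matrix=z["K"],view=z["V"])
o=np.array([.5785,.1245,0]);Rz=R.from_euler('z',-.123).as_matrix()
for n,q,h in(("knob",(254,217),.112),("tab",(117,207),.081),("tabin",(117,226),.081),("eye",(192,187),.089),("handle R",(57,292),.136)):
    w=onz(c,*q,h);print(n,w,Rz.T@(w-o))
E
```

```text
knob [0.47425784 0.24485217 0.112     ] [-0.11822063  0.10665343  0.112     ]
tab [0.46435556 0.13713471 0.081     ] [-0.11483224 -0.00146513  0.081     ]
tabin [0.48011506 0.13321232 0.081     ] [-0.09871056 -0.00342436  0.081     ]
eye [0.4535705  0.20086296 0.089     ] [-0.13335464  0.06045843  0.089     ]
handle R [0.5007154  0.11464187 0.136     ] [-0.07598744 -0.01932705  0.136     ]
```

Request:
{"name": "drive_tool", "arguments": {
  "rows": [
    [[0,0,0],[0.1,0,-2],3.2],
    [[0,0,0],[0.1,0,-2],3.2],
    [[0,0,0],[0,0,-1.6],3.2],
    [[0,0,0],[0,0,-0.8],3.2],
    [[0,0,0],[0,0,0],1],
    [[0,0,0],[0,0,0],0.8],
    [[0,0,0],[0,0,0],0.8],
    [[0,0,0],[0,0,0],0.8]
  ],
  "force": 25
}}

```text
clock: 2.95
position: [0.4737, 0.2435, 0.0877]
ee_rot: [0.0, 0.06, 0.998, 0.0]
contact_force: [0.2, 1.1, -1.7]
width: 0.0107
gripper_force: 25.3
```

Request:
{"name": "drive_tool", "arguments": {
  "rows": [
    [[0,0,0],[0.05,0.4,0],0.8],
    [[0,0,0],[0.05,0.4,0],0.8],
    [[0,0,0],[0.05,0.4,0],0.8],
    [[0,0,0],[0.05,0.4,0],0.8],
    [[0,0,0],[0.05,0.4,0],0.8],
    [[0,0,0],[0.05,0.4,0],0.8],
    [[0,0,0],[0,0,0],0.8]
  ]
}}

```text
clock: 3.82
position: [0.4768, 0.2679, 0.0877]
ee_rot: [0.0, 0.06, 0.998, 0.001]
contact_force: [-1.0, -2.9, 6.1]
width: 0.0109
gripper_force: 25.9
```

Request:
{"name": "drive_tool", "arguments": {
  "rows": [
    [[0,0,0],[0.02,0.2,0],0.8],
    [[0,0,0],[0.02,0.2,0],0.8],
    [[0,0,0],[0,0,0],0.8]
  ]
}}

```text
clock: 4.2
position: [0.4772, 0.2716, 0.0876]
ee_rot: [0.0, 0.06, 0.998, 0.0]
contact_force: [-0.7, -3.9, 4.8]
width: 0.0109
gripper_force: 25.9
```

Request:
{"name": "drive_tool", "arguments": {
  "rows": [
    [[0,0,0],[0.02,0.2,0],0.8],
    [[0,0,0],[0.02,0.1,0],0.8],
    [[0,0,0],[0,0,0],0.8]
  ]
}}

```text
clock: 4.58
position: [0.4774, 0.2735, 0.0876]
ee_rot: [0.0, 0.06, 0.998, -0.001]
contact_force: [-0.3, -6.0, 5.3]
width: 0.0106
gripper_force: 26.1
```

Request:
{"name": "drive_tool", "arguments": {
  "rows": [
    [[0,0,0],[0.02,0.15,0],0.8],
    [[0,0,0],[0.02,0.1,0],0.8],
    [[0,0,0],[0,0,0],0.8]
  ]
}}

```text
clock: 4.95
position: [0.4775, 0.2737, 0.0876]
ee_rot: [-0.0, 0.059, 0.998, -0.003]
contact_force: [-0.7, -11.9, 8.0]
width: 0.0108
gripper_force: 26.4
```

Request:
{"name": "drive_tool", "arguments": {
  "rows": [
    [[0,0,0],[0,-0.2,0],3.2],
    [[0,0,0],[0,0,0],3.2],
    [[0,0,0],[0,0,2],3.2],
    [[0,0,0],[0,0,4],3.2],
    [[0,0,0],[0,0,4],4],
    [[0,0,-0.175],[0.5,-1.5,0],4],
    [[0,0,-0.175],[0.6,-1.6,0],4]
  ]
}}

```text
clock: 5.82
position: [0.4892, 0.2446, 0.1879]
ee_rot: [0.001, 0.236, 0.972, 0.001]
contact_force: [-0.2, 1.0, 1.1]
width: 0.0397
gripper_force: 0.0
```

Request:
{"name": "drive_tool", "arguments": {
  "rows": [
    [[0,0,-0.175],[0.5,-1.6,0],4],
    [[0,0,-0.175],[0.5,-1.6,0],4],
    [[0,0,-0.175],[0.5,-1.6,0],4],
    [[0,0,-0.175],[0.5,-1.6,0],4],
    [[0,0,-0.175],[0.5,-1.6,0],4],
    [[0,0,-0.175],[0.5,-1.6,0],4],
    [[0,0,-0.175],[0.5,-1.6,0],4],
    [[0,0,0],[0,0,0],4]
  ]
}}

```text
clock: 6.82
position: [0.5242, 0.1317, 0.1871]
ee_rot: [-0.0, 0.75, 0.662, 0.001]
contact_force: [0.5, 0.3, -1.1]
width: 0.0401
gripper_force: 0.0
```

```bash
python3 - <<'E'
from h import *
import cv2
s=manip.get_state();print(s["position"],s["ee_rot"],s["qpos"])
c=eyes.get_calibration("wrist");i=eyes.get_image("wrist");j=eyes.get_image("side")[100:260,150:370]
i=np.clip(i[:,:,::-1]*1.4,0,255).astype(np.uint8);j=np.clip(j[:,:,::-1]*1.4,0,255).astype(np.uint8)
i=cv2.resize(i,(400,300));j=cv2.resize(j,(400,291));j=cv2.copyMakeBorder(j,0,9,0,0,0)
cv2.imwrite("pics/w3.png",np.hstack([i,j]));np.savez("w3.npz",K=c["camera_matrix"],V=c["view"])
E
```

```text
[0.52424004 0.13170267 0.18708236] [-2.70015335e-04  7.49683086e-01  6.61796745e-01  5.15429582e-04] [1.16683042e-01 2.53058384e-01 1.65108618e+00 1.09159904e-03
 1.23690912e+00 2.40695799e-01]
```

View pics/w3.png

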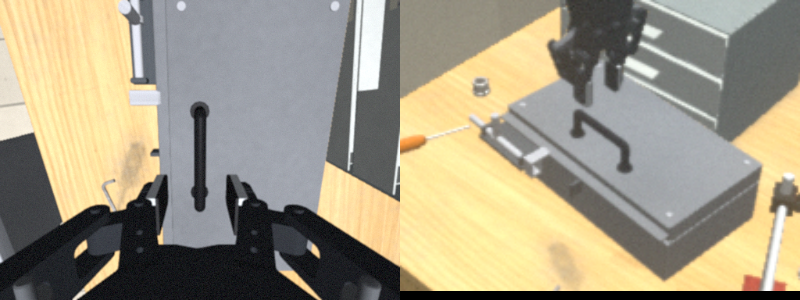

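The handle bar, at column 198, lies midway between the fingers (160–232). The bolt is drawn clear of the eye. Descending to grip.

Request:
{"name": "drive_tool", "arguments": {
  "rows": [
    [[0,0,0],[0.1,0,-2],4],
    [[0,0,0],[0,0,-2.5],4],
    [[0,0,0],[0,0,-1.7],4],
    [[0,0,0],[0,0,-0.8],4],
    [[0,0,0],[0,0,0],1],
    [[0,0,0],[0,0,0],0.7],
    [[0,0,0],[0,0,0],0.7],
    [[0,0,0],[0,0,0],0.7]
  ],
  "force": 30
}}

```text
clock: 7.92
position: [0.5273, 0.1318, 0.1182]
ee_rot: [0.002, 0.75, 0.662, 0.002]
contact_force: [5.1, -0.1, -4.1]
width: 0.0097
gripper_force: 29.2
```

Request:
{"name": "drive_tool", "arguments": {
  "rows": [
    [[0,0,0],[0.25,-0.02,0.3],0.7],
    [[0,0,0],[0.14,-0.02,0.3],0.7],
    [[0,0,0],[0.14,-0.02,0.3],0.7],
    [[0,0,0],[0,0,0],0.7]
  ]
}}

```text
clock: 8.43
position: [0.5312, 0.1313, 0.1262]
ee_rot: [0.0, 0.75, 0.661, 0.001]
contact_force: [5.3, 1.2, -8.4]
width: 0.0096
gripper_force: 29.3
```

Request:
{"name": "drive_tool", "arguments": {
  "rows": [
    [[0,0,0],[0.1,-0.02,0.25],0.7],
    [[0,0,0],[0.1,-0.02,0.2],0.7],
    [[0,0,0],[0,0,0],0.7]
  ]
}}

```text
clock: 8.8
position: [0.5336, 0.131, 0.1304]
ee_rot: [0.001, 0.75, 0.661, 0.001]
contact_force: [7.0, 0.3, -10.6]
width: 0.0095
gripper_force: 29.3
```

Request:
{"name": "drive_tool", "arguments": {
  "rows": [
    [[0,0,0],[0.05,0,0.15],0.7],
    [[0,0,0],[0,0,0],0.7]
  ]
}}

```text
clock: 9.05
position: [0.5343, 0.1309, 0.1319]
ee_rot: [0.001, 0.75, 0.661, 0.001]
contact_force: [7.4, 1.5, -11.9]
width: 0.0096
gripper_force: 29.2
```

Request:
{"name": "drive_tool", "arguments": {
  "rows": [
    [[0,0,0],[0.05,0,0.1],0.7],
    [[0,0,0],[0,0,0],0.7]
  ]
}}

```text
clock: 9.3
position: [0.5345, 0.1309, 0.1323]
ee_rot: [0.001, 0.75, 0.661, 0.001]
contact_force: [7.9, 0.6, -14.6]
width: 0.0099
gripper_force: 29.2
```

Request:
{"name": "drive_tool", "arguments": {
  "rows": [
    [[0,0,0],[0.0,0,-0.1],0.7],
    [[0,0,0],[0,0,0],3],
    [[0,0,0],[0,0,0],4],
    [[0,0,0],[0,0,2],4],
    [[0,0,0],[0,0,4],4],
    [[0,0,0],[-2,0,4],2],
    [[0,0,0],[-4,0,0],0],
    [[0,0,0],[0,0,0],0]
  ]
}}

```text
clock: 10.3
position: [0.4699, 0.1306, 0.2335]
ee_rot: [-0.0, 0.75, 0.662, -0.0]
contact_force: [0.2, -0.7, -0.2]
width: -0.0
gripper_force: 0.0
```

```bash
python3 - <<'E'
from h import *
import cv2
s=manip.get_state();print(s["position"],s["ee_rot"],s["qpos"])
a=eyes.get_image("top")[112:222,165:325];b=eyes.get_image("side")[120:250,170:345]
f=lambda x,w,h:cv2.resize(np.clip(x[:,:,::-1]*1.6,0,255).astype(np.uint8),(w,h),interpolation=cv2.INTER_CUBIC)
cv2.imwrite("pics/c4.png",f(b,800,594));cv2.imwrite("pics/c4t.png",f(a,800,550))
E
```

```text
[0.46990889 0.1305922  0.23349266] [-2.30778836e-04  7.49660154e-01  6.61822899e-01 -2.27352492e-04] [1.28193080e-01 1.42872355e-01 1.67636582e+00 1.31349749e-04
 1.32298976e+00 2.52461473e-01]
```

View pics/c4.png

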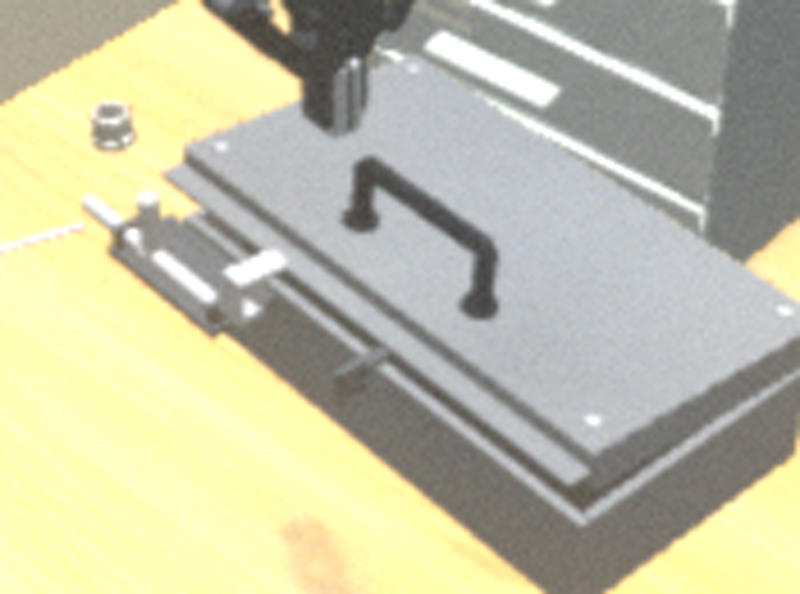

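The lid is standing on the catch with the bolt back. The tab shows at crop (360,368), and nothing else is under the lip near it. Next I'll tilt the closed fingers and lower them in front of the case, to the right of the tab.

Request:
{"name": "drive_tool", "arguments": {
  "rows": [
    [[-0.016,-0.129,0],[-1.2,-1.1,-2],0],
    [[-0.016,-0.129,0],[-1.2,-1.1,-2],0],
    [[-0.016,-0.129,0],[-1.2,-1.2,-3.5],0],
    [[0,0,0],[0,0,-4],0],
    [[0,0,0],[0,0,-3.2],0],
    [[0,0,0],[0,0,-2],0],
    [[0,0,0],[0,0,0],0]
  ]
}}

```text
clock: 11.28
position: [0.4364, 0.0963, 0.0636]
ee_rot: [0.144, 0.736, 0.649, 0.127]
contact_force: [-1.2, 0.2, -0.2]
width: -0.0002
gripper_force: 0.0
```

```bash
python3 - <<'E'
from h import *
import cv2
s=manip.get_state();o=np.array([.5785,.1245,0]);Rz=R.from_euler('z',-.123).as_matrix()
w,x,y,z=s["ee_rot"];print("case",Rz.T@(s["position"]-o),"toolz case",Rz.T@R.from_quat([x,y,z,w]).as_matrix()[:,2],s["contact_force"])
b=eyes.get_image("side")[120:270,170:370]
cv2.imwrite("pics/c5.png",cv2.resize(np.clip(b[:,:,::-1]*1.6,0,255).astype(np.uint8),(800,600),interpolation=cv2.INTER_CUBIC))
E
```

```text
case [-0.13753678 -0.04541565  0.06361338] toolz case [ 0.37633215 -0.00149789 -0.9264836 ] [-1.23286252  0.19863458 -0.20480917]
```

View pics/c5.png

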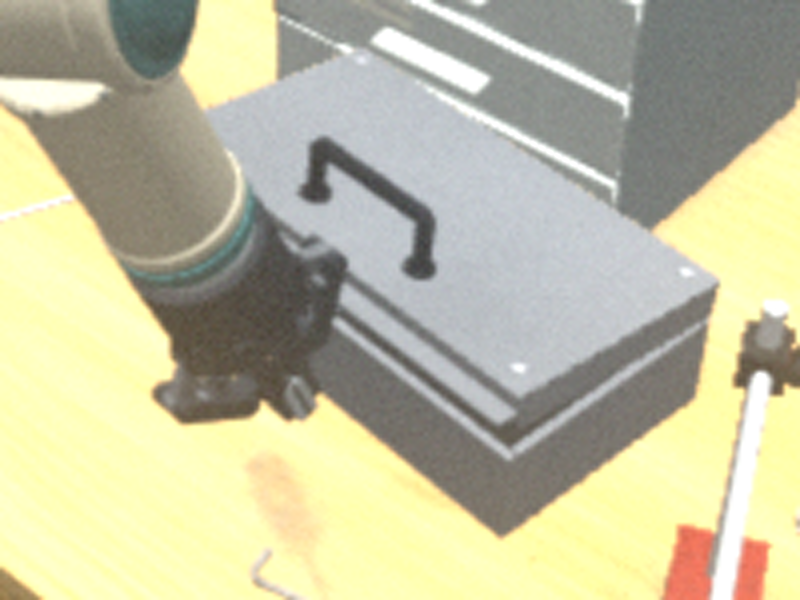

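The picture shows the closed gripper's knuckles spreading widely along case x, towards the lid. I'll turn the tool about its own axis, so they lie mostly along the case front before going in.

Request:
{"name": "drive_tool", "arguments": {
  "rows": [
    [[0.06,-0.0075,-0.15],[0,0,0],0],
    [[0.06,-0.0075,-0.15],[0,0,0.1],0],
    [[0.06,-0.0075,-0.15],[0,0,0.1],0],
    [[0.06,-0.0075,-0.15],[0,0,0.1],0],
    [[0.06,-0.0075,-0.15],[0,0,0.1],0],
    [[0.06,-0.0075,-0.15],[0,0,0],0],
    [[0.06,-0.0075,-0.15],[0,0,0],0],
    [[0,0,0],[0,0,0],0]
  ]
}}

```text
clock: 12.32
position: [0.4384, 0.0968, 0.0707]
ee_rot: [0.056, 0.969, 0.153, 0.185]
contact_force: [-0.0, 0.3, 0.6]
width: -0.0003
gripper_force: 0.0
```

```bash
python3 - <<'E'
from h import *
import cv2
s=manip.get_state();o=np.array([.5785,.1245,0]);Rz=R.from_euler('z',-.123).as_matrix()
w,x,y,z=s["ee_rot"];M=Rz.T@R.from_quat([x,y,z,w]).as_matrix();print("case",Rz.T@(s["position"]-o),"\n",M.round(3),s["contact_force"],s["qpos"])
b=eyes.get_image("side")[120:270,170:370]
cv2.imwrite("pics/c6.png",cv2.resize(np.clip(b[:,:,::-1]*1.6,0,255).astype(np.uint8),(800,600),interpolation=cv2.INTER_CUBIC))
E
```

```text
case [-0.13561703 -0.04470217  0.07065756] 
 [[ 0.839  0.391  0.379]
 [ 0.424 -0.905 -0.006]
 [ 0.341  0.166 -0.925]] [-0.04919373  0.27991253  0.62591992] [ 0.15039281  0.12567643  2.28408295 -0.30149084  0.37263218  1.66835974]
```

Request:
{"name": "drive_tool", "arguments": {
  "rows": [
    [[0,0,0],[0.7,-0.09,-0.1],0],
    [[0,0,0],[0.7,-0.09,-0.1],0],
    [[0,0,0],[0.6,-0.08,0],0],
    [[0,0,0],[0.4,-0.05,0],0],
    [[0,0,0],[0,0,0],0]
  ]
}}

```text
clock: 13.0
position: [0.4614, 0.0934, 0.0673]
ee_rot: [0.056, 0.969, 0.153, 0.184]
contact_force: [-0.3, 0.6, 0.6]
width: -0.0002
gripper_force: 0.0
```

Request:
{"name": "drive_tool", "arguments": {
  "rows": [
    [[0,0,0],[0.04,0.3,0],0],
    [[0,0,0],[0.04,0.3,0],0],
    [[0,0,0],[0.04,0.3,0],0],
    [[0,0,0],[0.04,0.3,0],0],
    [[0,0,0],[0,0,0],0]
  ]
}}

```text
clock: 13.62
position: [0.4626, 0.1058, 0.0674]
ee_rot: [0.056, 0.969, 0.153, 0.184]
contact_force: [0.1, -0.5, -0.2]
width: -0.0002
gripper_force: 0.0
```

Request:
{"name": "drive_tool", "arguments": {
  "rows": [
    [[0,0,0],[0.03,0.2,0],0],
    [[0,0,0],[0.03,0.2,0],0],
    [[0,0,0],[0.03,0.2,0],0],
    [[0,0,0],[0,0,0],0]
  ]
}}

```text
clock: 14.12
position: [0.4636, 0.1116, 0.0673]
ee_rot: [0.056, 0.969, 0.153, 0.184]
contact_force: [-0.1, -0.5, -0.5]
width: 0.0003
gripper_force: 0.0
```

Request:
{"name": "drive_tool", "arguments": {
  "rows": [
    [[0,0,0],[0.03,0.2,0],0],
    [[0,0,0],[0.03,0.2,0],0],
    [[0,0,0],[0,0,0],0]
  ]
}}

```text
clock: 14.5
position: [0.4641, 0.1156, 0.0673]
ee_rot: [0.056, 0.969, 0.153, 0.184]
contact_force: [-0.3, 0.4, -0.8]
width: -0.0
gripper_force: 0.0
```

Request:
{"name": "drive_tool", "arguments": {
  "rows": [
    [[0,0,0],[0.03,0.2,0],0],
    [[0,0,0],[0.03,0.2,0],0],
    [[0,0,0],[0,0,0],0]
  ]
}}

```text
clock: 14.88
position: [0.4644, 0.1191, 0.0672]
ee_rot: [0.057, 0.969, 0.153, 0.183]
contact_force: [0.5, -4.0, 0.5]
width: -0.0
gripper_force: 2.3
```

Request:
{"name": "drive_tool", "arguments": {
  "rows": [
    [[0,0,0],[0.03,0.2,0],0],
    [[0,0,0],[0.03,0.2,0],0],
    [[0,0,0],[0,0,0],0]
  ]
}}

```text
clock: 15.25
position: [0.465, 0.1231, 0.0672]
ee_rot: [0.056, 0.97, 0.153, 0.183]
contact_force: [-0.3, -4.4, 1.0]
width: 0.0002
gripper_force: 2.3
```

Request:
{"name": "drive_tool", "arguments": {
  "rows": [
    [[0,0,0],[0.03,0.2,0],0],
    [[0,0,0],[0.03,0.2,0],0],
    [[0,0,0],[0,0,0],0]
  ]
}}

```text
clock: 15.62
position: [0.4659, 0.1273, 0.0673]
ee_rot: [0.056, 0.969, 0.153, 0.184]
contact_force: [0.8, -4.1, 0.2]
width: -0.0
gripper_force: 2.0
```

Request:
{"name": "drive_tool", "arguments": {
  "rows": [
    [[0,0,0],[0.02,0.15,0],0],
    [[0,0,0],[0.02,0.15,0],0],
    [[0,0,0],[0,0,0],0]
  ]
}}

```text
clock: 16.0
position: [0.4665, 0.1304, 0.0673]
ee_rot: [0.056, 0.969, 0.153, 0.184]
contact_force: [1.9, -4.6, -1.7]
width: -0.0001
gripper_force: 1.9
```

Request:
{"name": "drive_tool", "arguments": {
  "rows": [
    [[0,0,0],[0.01,0.1,0],0],
    [[0,0,0],[0,0,0],0]
  ]
}}

```text
clock: 16.25
position: [0.4665, 0.1313, 0.0673]
ee_rot: [0.056, 0.969, 0.153, 0.184]
contact_force: [0.9, -4.5, -0.2]
width: 0.0004
gripper_force: 2.0
```

Request:
{"name": "drive_tool", "arguments": {
  "rows": [
    [[0,0,0],[-0.1,-0.6,0],0],
    [[0,0,0],[-1.5,0.2,0],0],
    [[0,0,0],[-2.5,0.3,0],0],
    [[-0.06,0.0075,0.15],[0,0,1.5],0],
    [[-0.06,0.0075,0.15],[0,0,2.3],0],
    [[-0.06,0.0075,0.15],[0,0,2.3],0],
    [[-0.06,0.0075,0.15],[0,0,2.3],0],
    [[-0.06,0.0075,0.15],[0,0,2.3],2]
  ]
}}

```text
clock: 17.25
position: [0.424, 0.1307, 0.1748]
ee_rot: [0.123, 0.829, 0.524, 0.149]
contact_force: [1.0, 0.1, -0.8]
width: 0.0171
gripper_force: 0.0
```

Request:
{"name": "drive_tool", "arguments": {
  "rows": [
    [[-0.06,0.0075,0.15],[0,0,2.3],4],
    [[-0.06,0.0075,0.15],[0,0,2.3],4],
    [[0.016,0.129,0],[2,0,0],4],
    [[0.016,0.129,0],[2,0,0],4],
    [[0.016,0.129,0],[2,0,0],4],
    [[0,0,0],[0,0,0],4]
  ]
}}

```text
clock: 18.0
position: [0.4882, 0.1303, 0.2191]
ee_rot: [-0.0, 0.751, 0.661, -0.0]
contact_force: [-0.3, 0.9, -0.2]
width: 0.04
gripper_force: 0.0
```

```bash
python3 - <<'E'
from h import *
s=manip.get_state();o=np.array([.5785,.1245,0]);Rz=R.from_euler('z',-.123).as_matrix()
w,x,y,z=s["ee_rot"];M=R.from_quat([x,y,z,w]).as_matrix();print(s["position"],"\n",(Rz.T@M).round(3),s["contact_force"])
T=Rz@np.array([[0,1,0],[1,0,0],[0,0,-1.]]);A=[T@np.diag([a,a,1]) for a in(1,-1)]
for B in A: print("need rotvec",R.from_matrix(B@M.T).as_rotvec())
E
```

```text
[0.48821607 0.13032318 0.21909894] 
 [[ 0.004  1.    -0.   ]
 [ 1.    -0.004 -0.   ]
 [-0.    -0.    -1.   ]] [-0.2862243   0.87935036 -0.15032912]
need rotvec [ 7.65013953e-05 -4.07166550e-04  3.86072883e-03]
need rotvec [-6.38790530e-04 -1.20020583e-04 -3.13773186e+00]
```

Request:
{"name": "drive_tool", "arguments": {
  "rows": [
    [[0,0,0],[2.4,0,0],4],
    [[0,0,0],[2.4,0,-2],4],
    [[0,0,0],[0,0,-3],4],
    [[0,0,0],[0,0,-2.5],4],
    [[0,0,0],[0,0,-1.2],4],
    [[0,0,0],[0,0,0],1],
    [[0,0,0],[0,0,0],0.7],
    [[0,0,0],[0,0,0],0.7]
  ],
  "force": 30
}}

```text
clock: 19.0
position: [0.5344, 0.1306, 0.1343]
ee_rot: [0.001, 0.75, 0.662, 0.001]
contact_force: [1.8, 0.6, -0.9]
width: 0.0098
gripper_force: 29.4
```

Request:
{"name": "drive_tool", "arguments": {
  "rows": [
    [[0,0,0],[0.1,-0.01,0.2],0.7],
    [[0,0,0],[0.1,-0.01,0.2],0.7],
    [[0,0,0],[0.1,-0.01,0.2],0.7],
    [[0,0,0],[0,0,0],0.7]
  ]
}}

```text
clock: 19.5
position: [0.5372, 0.1302, 0.139]
ee_rot: [0.0, 0.75, 0.661, 0.0]
contact_force: [4.7, 0.8, -9.8]
width: 0.0096
gripper_force: 29.2
```

Request:
{"name": "drive_tool", "arguments": {
  "rows": [
    [[0,0,0],[0.12,-0.01,0.2],0.7],
    [[0,0,0],[0.12,-0.01,0.2],0.7],
    [[0,0,0],[0.12,-0.01,0.2],0.7],
    [[0,0,0],[0,0,0],0.7]
  ]
}}

```text
clock: 20.0
position: [0.541, 0.1298, 0.1448]
ee_rot: [0.0, 0.75, 0.661, 0.0]
contact_force: [5.3, 0.6, -11.0]
width: 0.0097
gripper_force: 29.2
```

```bash
python3 - <<'E'
from h import *
p=manip.get_state()["position"];a0=np.arctan2(66,138);r=np.hypot(138,66)
# rise since shut (TCP .1182 at th=0, grip now 2 mm higher on bar)
z=(p[2]-.1182-.002)*1e3+66;th0=np.arcsin(z/r)-a0;print("theta now",th0)
prev=None
for th in [th0]+list(np.arange(np.ceil(th0/.08)*.08,1.26,.08)):
    cx=-r*np.cos(a0+th);cz=r*np.sin(a0+th)
    q=np.array([cx*np.cos(-.123),cx*np.sin(-.123),cz])/10
    if prev is not None: print(round(th,2),(q-prev).round(2))
    prev=q
E
```

```text
theta now 0.18771751349586202
0.24 [ 0.49 -0.06  0.63]
0.32 [ 0.81 -0.1   0.91]
0.4 [ 0.88 -0.11  0.85]
0.48 [ 0.94 -0.12  0.77]
0.56 [ 1.   -0.12  0.7 ]
0.64 [ 1.05 -0.13  0.61]
0.72 [ 1.1  -0.14  0.53]
0.8 [ 1.13 -0.14  0.44]
0.88 [ 1.17 -0.14  0.34]
0.96 [ 1.19 -0.15  0.25]
1.04 [ 1.2  -0.15  0.15]
1.12 [ 1.21 -0.15  0.05]
1.2 [ 1.21 -0.15 -0.04]
```

The lid is clearly past the catch stop at about 0.19 rad, with ordinary hinge force. I'll swing it up now, leaning the gripper back gradually so that it clears the lid.

Request:
{"name": "drive_tool", "arguments": {
  "rows": [
    [[0,0,0],[0.49,-0.06,0.63],0.7],
    [[0,0,0],[0.81,-0.1,0.91],0.7],
    [[0.004,0.035,0],[0.81,-0.1,0.85],0.7],
    [[0.004,0.035,0],[0.87,-0.11,0.77],0.7],
    [[0,0,0],[0,0,0],0.7]
  ]
}}

```text
clock: 20.62
position: [0.5702, 0.1261, 0.1773]
ee_rot: [-0.026, 0.75, 0.661, -0.024]
contact_force: [0.3, 0.4, -3.8]
width: 0.0095
gripper_force: 30.8
```

Request:
{"name": "drive_tool", "arguments": {
  "rows": [
    [[0.004,0.035,0],[0.93,-0.12,0.7],0.7],
    [[0.004,0.035,0],[0.98,-0.12,0.61],0.7],
    [[0.004,0.035,0],[1.03,-0.13,0.53],0.7],
    [[0.004,0.035,0],[1.06,-0.13,0.44],0.7],
    [[0,0,0],[0,0,0],0.7]
  ]
}}

```text
clock: 21.25
position: [0.608, 0.1213, 0.2006]
ee_rot: [-0.08, 0.746, 0.658, -0.072]
contact_force: [-4.2, 0.2, 0.7]
width: 0.0095
gripper_force: 31.5
```

Request:
{"name": "drive_tool", "arguments": {
  "rows": [
    [[0.004,0.035,0],[1.1,-0.14,0.34],0.7],
    [[0.004,0.035,0],[1.12,-0.14,0.25],0.7],
    [[0.004,0.035,0],[1.13,-0.14,0.15],0.7],
    [[0,0,0],[0,0,0],0.7]
  ]
}}

```text
clock: 21.75
position: [0.6423, 0.117, 0.2099]
ee_rot: [-0.117, 0.74, 0.653, -0.106]
contact_force: [-3.7, 0.7, 6.0]
width: 0.0097
gripper_force: 32.2
```

Request:
{"name": "drive_tool", "arguments": {
  "rows": [
    [[0.004,0.035,0],[1.13,-0.14,0],0.7],
    [[0,0,0],[1.2,-0.15,-0.1],0.7],
    [[0,0,0],[0,0,0],0.7]
  ]
}}

```text
clock: 22.12
position: [0.666, 0.1141, 0.211]
ee_rot: [-0.129, 0.738, 0.652, -0.116]
contact_force: [-2.2, 0.3, 10.6]
width: 0.0094
gripper_force: 33.8
```

```bash
python3 - <<'E'
from h import *
s=manip.get_state();o=np.array([.5785,.1245,0]);Rz=R.from_euler('z',-.123).as_matrix()
w,x,y,z=s["ee_rot"];M=R.from_quat([x,y,z,w]).as_matrix()
g=Rz.T@(s["position"]-M[:,2]*.0187-o);print("bar case",g,"theta",np.arctan2(g[2]-.07,.085-g[0])-np.arctan2(66,138), np.hypot(g[2]-.07,.085-g[0]),s["contact_force"],"tool z",M[:,2])
E
```

```text
bar case [0.09451369 0.00049522 0.2285484 ] theta 1.1846238741861594 0.15883358158624067 [-2.23650926  0.3085176  10.62449955] tool z [-0.33982683  0.03899866 -0.93967911]
```

Request:
{"name": "drive_tool", "arguments": {
  "rows": [
    [[0,0,0],[0,0,-0.3],0.7],
    [[0,0,0],[0,0,0],2.3],
    [[0,0,0],[0,0,0],2.3],
    [[0,0,0],[0.4,-0.04,1],2.3],
    [[0,0,0],[0.8,-0.08,2],2.3],
    [[0,0,0],[1,-0.1,3],2.3],
    [[0,0,0],[0.5,0,4],2.3],
    [[0,0,0],[0,0,3],2.3]
  ]
}}

```text
clock: 23.12
position: [0.6943, 0.1117, 0.3347]
ee_rot: [-0.129, 0.738, 0.651, -0.117]
contact_force: [-0.1, 0.3, -0.7]
width: 0.023
gripper_force: 0.0
```

```bash
python3 - <<'E'
from h import *
s=manip.get_state();print(s["position"],s["contact_force"],s["qd"].round(3))
import cv2
# lid angle check: find small lid screws etc. is hard; check bar via dark mask in side picture vs prediction
b=eyes.get_image("side");c=eyes.get_calibration("side");o=np.array([.5785,.1245,0]);Rz=R.from_euler('z',-.123).as_matrix()
old=cv2.imread("pics/side0.png")[:,:,::-1]
for th in(.8,1.0,1.1,1.18,1.25):
    ct,st=np.cos(th),np.sin(th)
    L=lambda x,y,z:px(c,o+Rz@np.array([.085+x*ct+z*st,y,.07-x*st+z*ct]))
    print(th,"lip R,L",L(-.184,-.155,.016).round(),L(-.184,.155,.016).round())
d=np.abs(b.astype(int)-old).sum(2)
# inside of lid now covers the old handle area; profile along the column of right lip end
for u in(300,320,330,340): print(u,[int(v) for v in range(60,240,6)][0],b[60:240:6,u].sum(1).tolist())
E
```

```text
[0.69431191 0.11170856 0.33470594] [-0.05170721  0.33802698 -0.65911997] [ 0.002  0.044 -0.635  0.022  0.599  0.045]
0.8 lip R,L [319. 174.] [223. 111.]
1.0 lip R,L [331. 160.] [233.  99.]
1.1 lip R,L [337. 153.] [238.  94.]
1.18 lip R,L [342. 148.] [242.  90.]
1.25 lip R,L [346. 145.] [246.  87.]
300 60 [417, 419, 421, 417, 418, 429, 430, 417, 398, 207, 270, 213, 385, 300, 519, 270, 360, 366, 326, 195, 192, 148, 211, 168, 267, 155, 153, 161, 175, 220]
320 60 [259, 169, 418, 427, 422, 421, 420, 418, 418, 362, 252, 153, 267, 210, 385, 255, 186, 191, 310, 367, 269, 190, 197, 151, 173, 160, 329, 213, 209, 219]
330 60 [280, 413, 418, 421, 429, 423, 418, 423, 423, 419, 415, 253, 227, 237, 204, 186, 186, 189, 191, 299, 367, 255, 201, 199, 168, 370, 213, 218, 246, 506]
340 60 [297, 428, 417, 419, 416, 414, 416, 421, 419, 234, 228, 231, 231, 226, 242, 210, 371, 212, 203, 193, 239, 370, 278, 225, 351, 207, 217, 414, 473, 492]
```

```bash
python3 - <<'E'
from h import *
import cv2
b=eyes.get_image("side");old=cv2.imread("pics/side0.png")[:,:,::-1]
d=(cv2.GaussianBlur(cv2.absdiff(b,np.ascontiguousarray(old)),(3,3),0).sum(2)>60).astype(np.uint8)
for v in range(136,176,3): print(v,"".join("#" if x else "." for x in d[v,290:370]))
s=manip.get_state();print(s["position"],s["qd"].round(3))
E
```

```text
136 ##.#######################...#######............................................
139 ###############################...#######.......................................
142 ######################################.########.................................
145 ....##################################.....#########............................
148 #####....#############################...........########.......................
151 ..########....###############.....##.................##.........................
154 .....##########...#########.########...............##...........................
157 .........#############...###########...........####.............................
160 ##............#####################.............................................
163 ....##.............################.............................................
166 #####....##.............###..#######...................######...................
169 #########....###............#######................###########..................
172 ##############...###.............#####..........##############..................
175 ##################....###............#####..###################.................
[0.69475206 0.11183499 0.33700181] [ 0.001  0.013  0.094 -0.002 -0.064 -0.004]
```

The lid's corner in the side view is at (346,148). That matches an opening of about 1.2 rad (68°), which agrees with the gripper measurement, and the arm is clear.

```bash
python3 -c "
from rig import job
print(job.sign_off())"
```

```text
the job is handed in; nothing more can be done
None
```

The job is handed in: the bolt was drawn fully back to its stop, the catch was pushed left with about 4.5 N, and the lid stands open at about 68° with the arm clear; it took about 23 s and I left the small things alone.

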